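Open the touch-latch door under the ribbon spool

ROBOT

A 6-joint arm with a two-finger parallel gripper is mounted at the origin on a cart in front of the work surface, level with it; the furniture and walls round the work are solid. World frame = base frame: x ahead of the robot, y to its left, z up, the work surface at z = 0. Lengths are in m, angles in rad, forces in N, time in s.
With the tool pointing down it reaches from about 0.4 to 0.925 m from the base axis. Payload 12.5 kg.
Tool frame: the origin (TCP) lies between the finger pads; the fingertips stand 22 mm ahead of it and the grasp point (between the pads) lies 3 mm ahead of it; z points along the fingers, y is the line along which they close (so a half turn about z gives the same grasp; the last joint's range is limited). The gripper opens to 95 mm and grips with 3 to 60 N. Pads are 20 mm wide; open, the fingers measure 119 mm over their backs; the gripper's body (75 mm by 180 mm) begins 59 mm behind the grasp point.
Start: joints at [1.23, 0.491, 1.559, -0, 1.092, -0.106], TCP at [0.145, 0.608, 0.237] pointing down, gripper open.
Joint ranges: [-3.1, 3.1], [-0.84, 2.19], [0.05, 2.79], [-1.13, 4.28], [0.06, 2.93], [-2.69, 2.69]. Speed limits (rad/s): [2.22, 2.22, 2.79, 3.14, 3.14, 3.14].

INTERFACE

Orientations are given as a unit quaternion [w, x, y, z].
In Python, from rig import get_obs, viewer, finish_job gives the robot as it stands.
- The arm moves only by the tool servo_tool, never from a script. Its argument "increments" is a list of rows, each an object with "turn": the turn, a rotation vector about the world's x, y, z in units of 5 degrees (1.0 is 5 degrees), a list of three; "translation": the shift along the world's x, y, z in cm, a list of three; "claw": the finger opening in cm, from 0 to 9.51. In form: [{"turn": [rx, ry, rz], "translation": [tx, ty, tz], "claw": claw}, ...]. A call has 1 to 5 rows; each row shifts and turns the commanded pose from where the row before left it; what a row does not reach is not made up. A row lasts 1/12 s, in which the tool goes at most 41.7 mm and 7.16 degrees, less where a joint would pass 70% of its speed; a pose out of reach is approached as far as the arm can. A call is refused whole if a number of a shift passes 4.17 or a number of a turn 1, either way. A call with a gripper value outside its range is refused whole. The fingers move at their own pace and stop on an object; the grip force is fixed at half the most. Time passes only in rows, so rows that do not move let the fingers close. It gives the time, the measured TCP pose, the force, the opening and the grip force at its end, in the units of the state.
- get_obs(): the state, without advancing time (a new reading comes with each control period).
- viewer.snapshot(name): name is "side" or "top" or "wrist"; returns (picture, depth): 400x640x3 uint8, red, green, blue; 400x640 float32, m along the optical axis (not along the pixel's ray), 0 where there is no reading.
- viewer.get_calibration(name): a dict with "vertical_fov" (degrees; the focal length in pixels is half the picture's height over the tangent of half this angle, whatever the lens; pixels are square), "cx", "cy" (the principal point, pixels), "R" (3x3) and "t" (3): a world point X has camera coordinates R X + t. Camera axes: x right, y down, z forward; pixel columns grow to the right and rows downward; lengths in m; the calibration is good to about 2 mm. A picture is of the moment at which its call begins: read the wrist's pose just before it. get_calibration takes no time and is no camera call; for the wrist camera it gives the pose at the moment of the call.
- finish_job(): hands the job in; it is judged then, once.
The state is a dict: "time": time; "joint_positions": joint angles; "dq": joint speeds; "tau": joint torques, N m; "eef_pos": TCP position; "tcp_rot": TCP orientation; "contact_force": force on the tool from outside, world axes, zero at the start; "ft_torque": the same for the moment, N m; "grip_width": finger opening in m; "grasp_force": force on a finger pad.
Only numpy, scipy, OpenCV 4.12 (cv2) and the standard library are available. Lean on these libraries where they do the work, as an engineer would, in place of code of your own. Each camera call takes 0.05 s, during which the arm holds its last target. There are 200 camera calls.

TASK

The ribbon spool on top of the little cupboard is about to be put away in the compartment directly beneath it. Push that compartment's door in with a fingertip and let go so that its touch latch springs it ajar, then reach behind it and push it wide open, roughly square to the cupboard's front. Keep the other door shut, grasp nothing, and leave the spool, the tape roll, the cup and the wrapped tablet where they are.

Things in the scene. Friction and masses are not known exactly. Their poses are not given: they have to be found in the camera images.
- cupboard: Dark wooden cupboard, fixed, carcass 100 deep (x) x 220 wide (y) x 205 high mm, two plain handleless doors side by side above an open niche. Origin: centre of the underside; its front is at -x (towards the robot), +y is its left half seen from the robot, z up. Shut doors: outer faces at x = -0.063, 13 mm thick, 107.5 wide, 89 to 204 mm above the counter, meeting at y = 0. Flat top, no overhang.
- left_door (a joint): Left (+y) door, rad: 0 shut and latched, grows opening towards the robot, 1.57 square to the front, stop 1.8. Hinge upright at its outer (left) edge. Pushed in to -0.03 (stop -0.045; 2 to 3 N in its free half, 5 N is ample) it unlatches; when the finger draws back, a plunger springs it ajar to 0.5 to 1.0. It does not latch again, swings lightly and stays where it is left.
- right_door (a joint): Right (-y) door, the mirror image: hinged at its outer (right) edge, same values (0 shut, growing as it opens towards the robot) and same touch latch.
- left_door_hinge (a point): Point on the left door's hinge axis (in the middle of the door's thickness) at the door's top edge, 204 mm above the counter.
- right_door_hinge (a point): The same point on the right door's hinge axis.
- left_door_push (a point): Point on the left door's outer face where it is well pushed: 80 mm from its hinge axis, 30 mm below its top edge. It moves with the door. Behind the door, a latch hook (near the free edge) and the plunger (35 mm from the hinge) sit 70 mm and more below the top edge; above that its inner face is plain.
- right_door_push (a point): The same point on the right door's outer face.
- spool: Ribbon spool, 69 mm diameter, 20 high: two flat discs with ribbon wound between them; lies flat on the cupboard's top over one of the two doors, loose. Origin: centre of its underside.
- tape: Roll of tape, plain ring of 52 mm diameter, 18 high, lies flat on the cupboard's top over the other door, loose. Origin: centre of its underside.
- cup: White tasting cup with a handle, 60x77x52 mm, standing loose on the counter in front of the cupboard. Origin: centre of its underside.
- tablet: Wrapped chocolate tablet, 74x150x11 mm, lying loose on the counter in front of the cupboard, farther right than the cup. Origin: centre of its underside.
There are look-alikes about, which are no part of the job. Leave any orange look-alike of the spool alone.

How it is judged:
On the way:
1. the door under the ribbon spool has sprung ajar by itself, with the robot off the cupboard (((y of spool in the frame of cupboard above 0 m and value of joint left_door between 0.3 and 1.15 rad and contact force between each of the arm, the fingers and cupboard below 0.2 N) or (y of spool in the frame of cupboard below 0 m and value of joint right_door between 0.3 and 1.15 rad and contact force between each of the arm, the fingers and cupboard below 0.2 N))), for 0.1 s.
At the end, for the whole second after the job is handed in: The door under the ribbon spool stands open by at least 1.2 rad (about 70 degrees) and is at rest; the other door is still shut (within 0.04 rad); spool, tape roll, cup and tablet are within 30 mm of where they were (((y of spool in the frame of cupboard above 0 m and value of joint left_door above 1.2 rad and velocity of joint left_door between -0.05 and 0.05 rad/s and value of joint right_door between -0.03 and 0.04 rad) or (y of spool in the frame of cupboard below 0 m and value of joint right_door above 1.2 rad and velocity of joint right_door between -0.05 and 0.05 rad/s and value of joint left_door between -0.03 and 0.04 rad)) and distance of each of spool, tape, cup, tablet from where it was at the start of the episode below 0.03 m); the robot touches nothing.
It fails at once if a door was pinched between the fingers ((x of the grasp point in the frame of left_door_push between 0 and 0.013 m and y of the grasp point in the frame of left_door_push between -0.035 and 0.08 m and z of the grasp point in the frame of left_door_push between -0.09 and 0.045 m and contact force between the fingers and cupboard above 5 N) or (x of the grasp point in the frame of right_door_push between 0 and 0.013 m and y of the grasp point in the frame of right_door_push between -0.08 and 0.035 m and z of the grasp point in the frame of right_door_push between -0.09 and 0.045 m and contact force between the fingers and cupboard above 5 N)).
It fails at once if the other door was released ((y of spool in the frame of cupboard above 0 m and value of joint right_door above 0.06 rad) or (y of spool in the frame of cupboard below 0 m and value of joint left_door above 0.06 rad)).
It fails at once if the spool, tape roll, cup or tablet was moved or lifted (distance of any of spool, tape, cup, tablet from where it was at the start of the episode above 0.03 m).
It also fails if it takes over 51 s, if anything falls off the work surface, if the arm or the gripper's body presses on something with over 40 N, if the wrist force passes 120 N, or if a joint passes its speed limit or range.

## Working session

There is one attempt and no reset: what is moved stays moved. The work goes in short steps, Python scripts to look and compute and a tool call to move; the robot and the scene stay as the last step left them, time stands still between calls to the robot, and variables do not carry over. Pictures are saved under pics/ and viewed, at most 10 in all, crops included, and the job is handed in when it is done.

Besides the shell and the picture viewer there is one more tool, called after "Call:" as name(argument=value, ...) on one line, values as JSON. servo_tool: Moves the arm, as the interface text tells. Its arguments: {"type":"object","properties":{"increments":{"type":"array","items":{"type":"object","properties":{"turn":{"type":"array","items":{"type":"number"}},"translation":{"type":"array","items":{"type":"number"}},"claw":{"type":"number"}}}}},"required":["increments"]}

```bash
mkdir -p pics; cat > h.py <<'E'
import numpy as np, cv2
from rig import get_obs, viewer, finish_job
def snap(n):
    c=viewer.get_calibration(n); p,d=viewer.snapshot(n)
    f=200/np.tan(np.radians(c["vertical_fov"])/2)
    v,u=np.mgrid[:400,:640]
    C=np.stack([(u-c["cx"])/f*d,(v-c["cy"])/f*d,d],-1)
    W=(C-np.array(c["t"]))@np.array(c["R"])
    W[d<=0]=np.nan
    return p,d,W
def save(p,n): cv2.imwrite("pics/"+n,cv2.cvtColor(p,cv2.COLOR_RGB2BGR))
E
python3 - <<'E'
from h import *
for n in("side","top"):
    p,d,W=snap(n); save(p,n+"0.png"); np.savez(n+"0.npz",p=p,W=W)
    c=viewer.get_calibration(n);print(n,-np.array(c["R"]).T@c["t"])
a=np.vstack([cv2.imread("pics/side0.png"),cv2.imread("pics/top0.png")])
cv2.imwrite("pics/both0.png",cv2.resize(a,(480,600)))
print(get_obs())
E
```

```text
side [0.28803981 0.39231652 0.71332776]
top [ 0.38108717 -0.22317395  1.11732865]
{'time': 0.1, 'joint_positions': array([ 1.23041643e+00,  4.91477522e-01,  1.55937579e+00, -1.32631041e-05,
        1.09172853e+00, -1.05610465e-01]), 'dq': array([ 0.00023416, -0.00075003, -0.00035476, -0.00025647,  0.00068716,
       -0.0004245 ]), 'tau': array([ 2.18659952e-03, -6.13616395e+01, -2.58605701e+01,  6.93944888e-02,
        4.70037991e-02, -6.31475791e-05]), 'eef_pos': array([0.14530832, 0.60767302, 0.23613808]), 'tcp_rot': array([-1.03642356e-04,  1.17112273e-01,  9.93118558e-01, -4.83648278e-04]), 'contact_force': array([-0.95789809, -0.39725801,  0.22737494]), 'ft_torque': array([-0.00954575, -0.01320482, -0.0080118 ]), 'grasp_force': 0.0, 'grip_width': 0.09523248601391146}
```

View pics/side0.png

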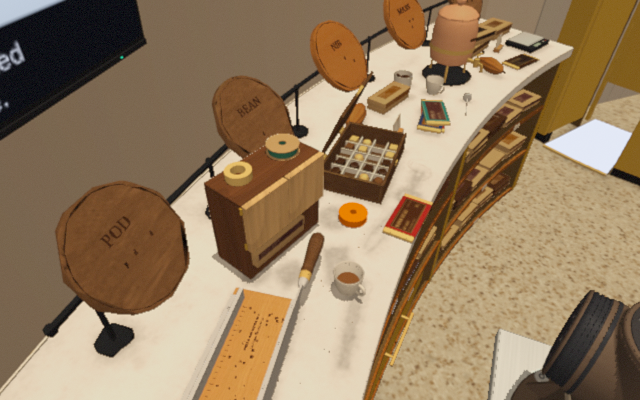

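View pics/top0.png

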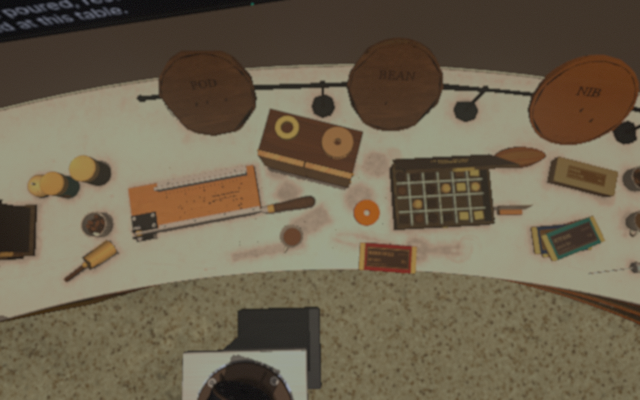

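Candidates for the spool: disc with teal winding on the cupboard (side 283,147 / top 337,141), yellow ring (side 238,173 / top 287,127), and an orange spool on the counter (side 352,215 / top 367,212). The first one fits: it has flat discs with ribbon between them. The yellow ring is the tape, and the orange one is the look-alike. I'll confirm with a crop.

```bash
python3 - <<'E'
from h import *
S=np.load("side0.npz");T=np.load("top0.npz")
cv2.imwrite("pics/crop0.png",cv2.resize(cv2.cvtColor(S["p"],cv2.COLOR_RGB2BGR)[120:310,190:440],None,fx=3,fy=3,interpolation=cv2.INTER_CUBIC))
W=S["W"]
for nm,D in(("S",S),("T",T)):
    W=D["W"]; z=W[...,2]
    u0,u1,v0,v1=(200,335,125,280) if nm=="S" else (250,370,100,195)
    m=np.zeros(z.shape,bool); m[v0:v1,u0:u1]=1
    top=m&(abs(z-.205)<.006)
    P=W[top][:,:2].astype(np.float32)
    r=cv2.minAreaRect(P);print(nm,"top",r,np.median(z[top]));print(cv2.boxPoints(r))
    hi=m&(z>.216)&(z<.235)
    n,l=cv2.connectedComponents(hi.astype(np.uint8))
    for i in range(1,n):
        Q=W[l==i]
        if len(Q)>40: print("obj",len(Q),cv2.minEnclosingCircle(Q[:,:2].astype(np.float32)),np.median(Q[:,2]))
W=S["W"];z=W[...,2]
# front faces
m=np.zeros(z.shape,bool);m[150:260,215:335]=1
m&=(z>.10)&(z<.195)
Q=W[m];A=np.c_[Q[:,1],np.ones(len(Q))]
k=np.ones(len(Q),bool)
for _ in range(6):
    s=np.linalg.lstsq(A[k],Q[k,0],rcond=None)[0];e=Q[:,0]-A@s;k=abs(e)<.004 if _>2 else e<np.median(e)+.01
print("front x=a*y+b",s,k.sum(),Q[k].min(0),Q[k].max(0))
for nm,(u,v) in dict(cup=(348,280),cuph=(361,288),tab=(408,218),orange=(352,213),box=(345,190),knife=(313,250),knifetop=(320,238)).items():print(nm,W[v,u])
print(W[155:175:3,320:345:4][:, :, :].round(3)[0])
E
```

```text
S top ((0.7018678784370422, -0.20668905973434448), (0.222394660115242, 0.2504560053348541), 73.98570251464844) 0.20442761281022942
[[ 0.55082285 -0.2790236 ]
 [ 0.79155934 -0.3481187 ]
 [ 0.8529129  -0.13435453]
 [ 0.6121764  -0.06525943]]
obj 560 ((0.6325808763504028, -0.2501251995563507), 0.0360146090388298) 0.2245495716765908
obj 391 ((0.669365644454956, -0.13873149454593658), 0.027958756312727928) 0.22218380649075178
T top ((0.6397323608398438, -0.19143907725811005), (0.22232477366924286, 0.11353322118520737), 73.6376724243164) 0.20405306582639055
[[ 0.5539492  -0.28210756]
 [ 0.6628843  -0.3140911 ]
 [ 0.72551554 -0.10077059]
 [ 0.6165804  -0.06878707]]
obj 320 ((0.6722837090492249, -0.14032988250255585), 0.026692688465118408) 0.22201672885056806
obj 706 ((0.6358872652053833, -0.25136271119117737), 0.034643471240997314) 0.22419948084592878
front x=a*y+b [0.29221203 0.63379628] 2867 [ 0.55267446 -0.27901639  0.10005117] [ 0.61750119 -0.06769183  0.19495082]
cup [ 0.43827573 -0.13224372  0.02393885]
cuph [ 0.40517324 -0.11010607  0.04250712]
tab [ 0.37378244 -0.36800277  0.01083043]
orange [ 0.50268578 -0.34204106  0.00097378]
box [ 0.54189976 -0.3977928   0.01680429]
knife [ 0.51623538 -0.1376604   0.0719922 ]
knifetop [ 0.51611377 -0.17308738  0.07195406]
[[ 0.558 -0.269  0.203]
 [ 0.622 -0.453  0.064]
 [ 0.615 -0.462  0.06 ]
 [ 0.612 -0.484  0.047]
 [ 0.612 -0.517  0.025]
 [ 0.61  -0.545  0.008]
 [ 0.6   -0.55   0.007]]
```

View pics/crop0.png

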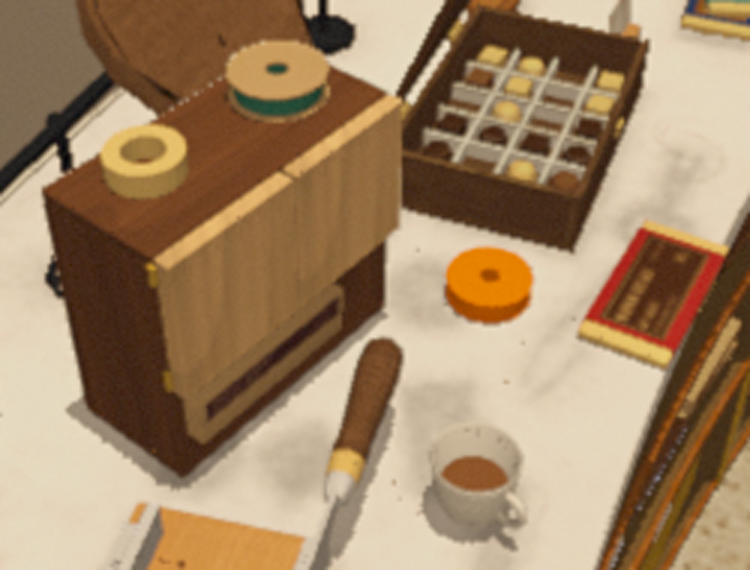

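The crop confirms it: the teal-wound spool with pale discs (crop 277,75) lies over the right (-y) door, and the yellow tape is over the left one. So the right door is the target. Cupboard yaw is about -16.3°, and the right push point is about (0.575, -0.200, 0.174). I'll raise the tool, close the fingers and approach.

Call:
servo_tool(increments=[{"translation": [0,0,3.2],"turn": [0,0,-0.57],"claw": 0},{"translation": [0,0,3.2],"turn": [0,0,0],"claw": 0},{"translation": [2.9,-2.9,0],"turn": [0,0,0],"claw": 0},{"translation": [2.9,-2.9,0],"turn": [0,0,0],"claw": 0},{"translation": [2.9,-2.9,0],"turn": [0,0,0],"claw": 0}])

```text
time: 0.52
eef_pos: [0.2327, 0.5198, 0.3007]
tcp_rot: [0.0, 0.141, 0.99, 0.0]
contact_force: [1.9, 1.6, -0.1]
grip_width: 0.0672
grasp_force: 0.0
```

Call:
servo_tool(increments=[{"translation": [2.9,-2.9,0],"turn": [0,0,0],"claw": 0},{"translation": [2.9,-2.9,0],"turn": [0,0,0],"claw": 0},{"translation": [2.9,-2.9,0],"turn": [0,0,0],"claw": 0},{"translation": [2.9,-2.9,0],"turn": [0,0,0],"claw": 0},{"translation": [2.9,-2.9,0],"turn": [0,0,0],"claw": 0}])

```text
time: 0.93
eef_pos: [0.3783, 0.3742, 0.3006]
tcp_rot: [-0.0, 0.142, 0.99, -0.0]
contact_force: [0.4, 0.4, -0.1]
grip_width: 0.0342
grasp_force: 0.0
```

Call:
servo_tool(increments=[{"translation": [1.0,-4.0,0],"turn": [0,0,0],"claw": 0},{"translation": [1.0,-4.0,0],"turn": [0,0,0],"claw": 0},{"translation": [1.0,-4.0,0],"turn": [0,0,0],"claw": 0},{"translation": [1.0,-4.0,0],"turn": [0,0,0],"claw": 0},{"translation": [1.0,-4.0,0],"turn": [0,0,0],"claw": 0}])

```text
time: 1.35
eef_pos: [0.4273, 0.1739, 0.3006]
tcp_rot: [-0.0, 0.142, 0.99, -0.0]
contact_force: [0.6, -0.0, 0.7]
grip_width: 0.0022
grasp_force: 0.0
```

Call:
servo_tool(increments=[{"translation": [1.0,-4.0,0],"turn": [0,0,0],"claw": 0},{"translation": [1.0,-4.0,0],"turn": [0,0,0],"claw": 0},{"translation": [1.0,-4.0,0],"turn": [0,0,0],"claw": 0},{"translation": [1.0,-4.0,0],"turn": [0,0,0],"claw": 0},{"translation": [0,0,0],"turn": [0,0,0],"claw": 0}])

```text
time: 1.77
eef_pos: [0.4686, 0.0104, 0.3004]
tcp_rot: [0.0, 0.144, 0.99, -0.001]
contact_force: [-1.2, 0.6, 0.0]
grip_width: 0.0004
grasp_force: 0.0
```

Call:
servo_tool(increments=[{"translation": [1.17,-3.93,0],"turn": [0,0,0],"claw": 0},{"translation": [1.17,-3.93,0],"turn": [0,0,0],"claw": 0},{"translation": [1.17,-3.93,0],"turn": [0,0,0],"claw": 0},{"translation": [1.17,-3.93,0],"turn": [0,0,0],"claw": 0},{"translation": [1.17,-3.93,0],"turn": [0,0,0],"claw": 0}])

```text
time: 2.18
eef_pos: [0.526, -0.1824, 0.3005]
tcp_rot: [-0.0, 0.142, 0.99, 0.0]
contact_force: [0.8, 0.4, 0.5]
grip_width: 0.0006
grasp_force: 0.0
```

Call:
servo_tool(increments=[{"translation": [0,0,-3.6],"turn": [0,0,0],"claw": 0},{"translation": [0,0,-3.6],"turn": [0,0,0],"claw": 0},{"translation": [0,0,-3.6],"turn": [0,0,0],"claw": 0},{"translation": [0,0,0],"turn": [0,0,0],"claw": 0},{"translation": [0,0,0],"turn": [0,0,0],"claw": 0}])

```text
time: 2.6
eef_pos: [0.5256, -0.1803, 0.1921]
tcp_rot: [-0.002, 0.142, 0.99, 0.001]
contact_force: [-0.5, -0.0, 0.7]
grip_width: 0.0005
grasp_force: 0.0
```

```bash
python3 - <<'E'
from h import *
p,d,W=snap("side"); save(cv2.resize(p[60:310,150:470],None,fx=2.4,fy=2.4),"pre.png")
print(get_obs())
E
```

```text
{'time': 2.65, 'joint_positions': array([-4.49181493e-01,  4.43120991e-01,  1.77823041e+00,  1.11105485e-04,
        9.20063378e-01, -1.73585529e+00]), 'dq': array([ 0.0035999 , -0.03124316, -0.02277922, -0.00071266, -0.00149805,
       -0.00096812]), 'tau': array([-2.53901118e-01, -5.14828777e+01, -2.07284188e+01, -4.01485269e-02,
       -2.40685459e-02,  4.61060947e-03]), 'eef_pos': array([ 0.52640097, -0.18056798,  0.19374971]), 'tcp_rot': array([9.81373643e-05, 1.41617225e-01, 9.89921488e-01, 1.52480794e-05]), 'contact_force': array([0.38740148, 0.41924578, 0.71779999]), 'ft_torque': array([-0.01490687,  0.03726896, -0.01475799]), 'grasp_force': 0.0, 'grip_width': 0.00044088299900075156}
```

View pics/pre.png

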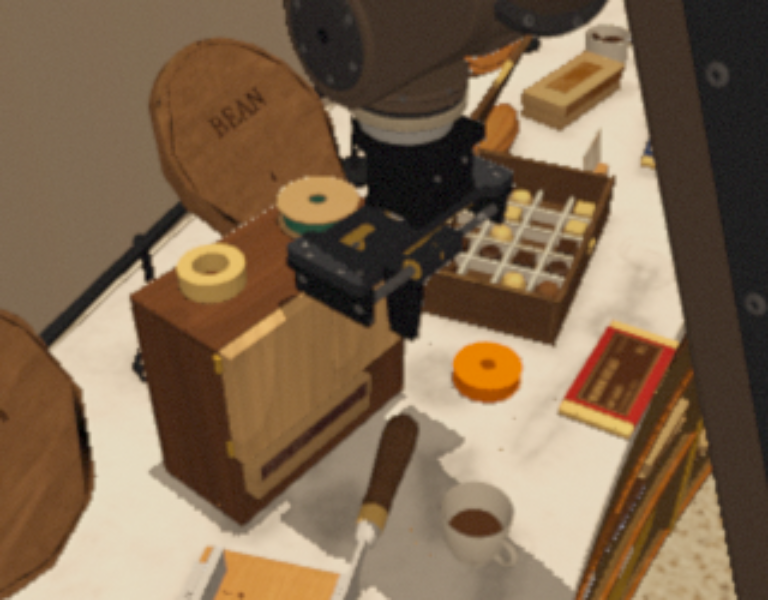

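The picture shows the closed fingers in front of the right door's free half, clear of the left door and the spool. Next I approach, then step in slowly.

Call:
servo_tool(increments=[{"translation": [1.6,-0.8,0],"turn": [0,0,0],"claw": 0},{"translation": [1.6,-0.8,0],"turn": [0,0,0],"claw": 0},{"translation": [0,0,0],"turn": [0,0,0],"claw": 0},{"translation": [0,0,0],"turn": [0,0,0],"claw": 0}])

```text
time: 2.98
eef_pos: [0.5588, -0.1968, 0.1948]
tcp_rot: [0.001, 0.142, 0.99, -0.0]
contact_force: [1.3, -0.4, -0.0]
grip_width: 0.0003
grasp_force: 0.0
```

Call:
servo_tool(increments=[{"translation": [0.19,-0.06,0],"turn": [0,0,0],"claw": 0},{"translation": [0.19,-0.06,0],"turn": [0,0,0],"claw": 0},{"translation": [0,0,0],"turn": [0,0,0],"claw": 0}])

```text
time: 3.23
eef_pos: [0.5618, -0.1977, 0.1934]
tcp_rot: [0.0, 0.142, 0.99, -0.0]
contact_force: [-0.4, -0.3, 0.1]
grip_width: 0.0004
grasp_force: 0.0
```

Call:
servo_tool(increments=[{"translation": [0.19,-0.06,0],"turn": [0,0,0],"claw": 0},{"translation": [0.19,-0.06,0],"turn": [0,0,0],"claw": 0},{"translation": [0,0,0],"turn": [0,0,0],"claw": 0}])

```text
time: 3.48
eef_pos: [0.5655, -0.199, 0.1927]
tcp_rot: [-0.0, 0.142, 0.99, 0.0]
contact_force: [-0.7, 0.1, 0.4]
grip_width: 0.0003
grasp_force: 0.2
```

Call:
servo_tool(increments=[{"translation": [0.14,-0.04,0],"turn": [0,0,0],"claw": 0},{"translation": [0,0,0],"turn": [0,0,0],"claw": 0}])

```text
time: 3.65
eef_pos: [0.5666, -0.1993, 0.1926]
tcp_rot: [-0.0, 0.142, 0.99, 0.0]
contact_force: [-2.9, 1.5, 2.6]
grip_width: 0.0004
grasp_force: 1.8
```

Call:
servo_tool(increments=[{"translation": [0.14,-0.04,0],"turn": [0,0,0],"claw": 0},{"translation": [0,0,0],"turn": [0,0,0],"claw": 0}])

```text
time: 3.82
eef_pos: [0.5683, -0.1997, 0.1926]
tcp_rot: [-0.0, 0.142, 0.99, 0.0]
contact_force: [-3.3, 1.8, 1.9]
grip_width: 0.0006
grasp_force: 1.5
```

Call:
servo_tool(increments=[{"translation": [0.1,-0.03,0],"turn": [0,0,0],"claw": 0},{"translation": [0,0,0],"turn": [0,0,0],"claw": 0}])

```text
time: 3.98
eef_pos: [0.5689, -0.1999, 0.1926]
tcp_rot: [-0.001, 0.142, 0.99, 0.0]
contact_force: [-5.0, 3.7, 3.1]
grip_width: 0.0004
grasp_force: 3.2
```

Call:
servo_tool(increments=[{"translation": [-3.9,1.1,0],"turn": [0,0,0],"claw": 0},{"translation": [-3.9,1.1,0],"turn": [0,0,0],"claw": 0},{"translation": [-3.9,1.1,0],"turn": [0,0,0],"claw": 0},{"translation": [0,0,0],"turn": [0,0,0],"claw": 0},{"translation": [0,0,0],"turn": [0,0,0],"claw": 0}])

```text
time: 4.4
eef_pos: [0.4515, -0.1671, 0.1932]
tcp_rot: [0.001, 0.142, 0.99, -0.0]
contact_force: [0.2, -0.0, 0.1]
grip_width: 0.0003
grasp_force: 0.0
```

Call:
servo_tool(increments=[{"translation": [0,0,3],"turn": [0,0,0],"claw": 0},{"translation": [0,0,3],"turn": [0,0,0],"claw": 0},{"translation": [0,0,3],"turn": [0,0,0],"claw": 0},{"translation": [0,0,0],"turn": [0,0,0],"claw": 0},{"translation": [0,0,0],"turn": [0,0,0],"claw": 0}])

```text
time: 4.82
eef_pos: [0.4539, -0.1679, 0.284]
tcp_rot: [0.002, 0.142, 0.99, -0.001]
contact_force: [-0.2, 0.2, -0.7]
grip_width: 0.0007
grasp_force: 0.0
```

```bash
python3 - <<'E'
from h import *
O=np.array([.583,-.174]);ex=np.array([.960,-.281]);ey=np.array([.281,.960])
p,d,W=snap("side"); save(cv2.resize(p[60:310,150:470],None,fx=2.4,fy=2.4),"ajar.png")
for n in("side","top"):
    p,d,W=snap(n)
    q=W[...,:2]-O; X=q@ex-.063;Y=q@ey;Z=W[...,2]
    m=(Z>.11)&(Z<.215)&(X<-.068)&(X>-.19)&(Y<.01)&(Y>-.13)
    print(n,m.sum())
    for a in np.arange(-.115,.01,.01):
        k=m&(abs(Y-a)<.005)
        if k.sum()>3: print(a.round(3),k.sum(),X[k].min().round(3),np.median(X[k]).round(3),Z[k].max().round(3))
E
```

```text
side 536
-0.095 5 -0.076 -0.072 0.204
-0.085 21 -0.085 -0.075 0.205
-0.075 33 -0.093 -0.079 0.206
-0.065 27 -0.099 -0.091 0.205
-0.055 23 -0.107 -0.099 0.205
-0.045 27 -0.115 -0.106 0.205
-0.035 78 -0.126 -0.101 0.205
-0.025 296 -0.129 -0.122 0.204
-0.015 26 -0.12 -0.092 0.146
top 254
-0.095 41 -0.076 -0.072 0.205
-0.085 55 -0.084 -0.078 0.207
-0.075 60 -0.092 -0.085 0.205
-0.065 51 -0.099 -0.093 0.205
-0.055 29 -0.102 -0.094 0.207
-0.045 8 -0.1 -0.098 0.205
-0.025 8 -0.085 -0.083 0.125
```

View pics/ajar.png

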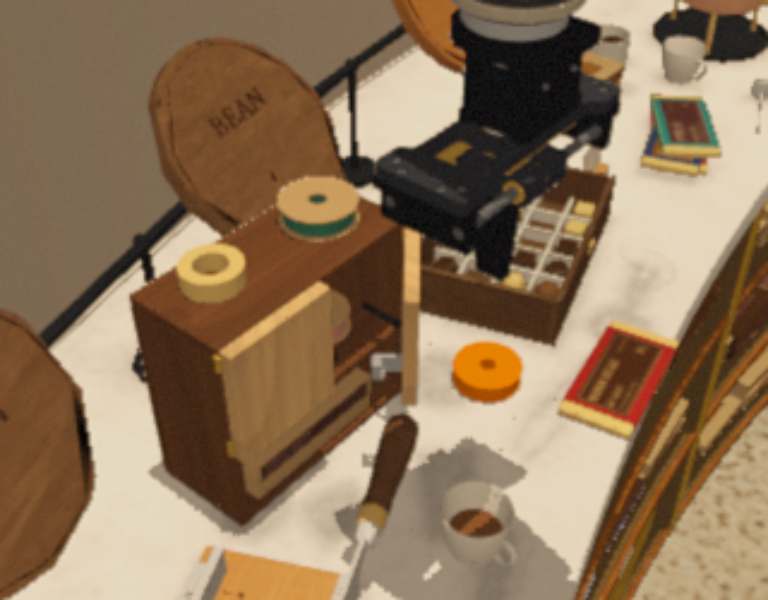

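The right door stands ajar at about 0.65 rad, its free edge around picture (412,240)–(412,400). The left door is shut and the spool and tape haven't moved. Now I go over the door at height and down behind it.

Call:
servo_tool(increments=[{"translation": [3.6,-0.4,0],"turn": [0,0,0],"claw": 0},{"translation": [3.6,-0.4,0],"turn": [0,0,0],"claw": 0},{"translation": [3.5,-0.4,0],"turn": [0,0,0],"claw": 0},{"translation": [0,0,0],"turn": [0,0,0],"claw": 0},{"translation": [0,0,0],"turn": [0,0,0],"claw": 0}])

```text
time: 5.38
eef_pos: [0.5602, -0.1791, 0.2804]
tcp_rot: [-0.001, 0.141, 0.99, 0.0]
contact_force: [0.5, 0.7, 0.5]
grip_width: 0.0003
grasp_force: 0.0
```

Call:
servo_tool(increments=[{"translation": [0,0,-3],"turn": [0,0,0],"claw": 0},{"translation": [0,0,-2],"turn": [0,0,0],"claw": 0},{"translation": [0,0,0],"turn": [0,0,0],"claw": 0}])

```text
time: 5.63
eef_pos: [0.5571, -0.1784, 0.2286]
tcp_rot: [-0.003, 0.142, 0.99, 0.001]
contact_force: [-0.4, -0.5, -0.3]
grip_width: 0.0004
grasp_force: 0.0
```

Call:
servo_tool(increments=[{"translation": [0,0,-1.9],"turn": [0,0,0],"claw": 0},{"translation": [0,0,-1.9],"turn": [0,0,0],"claw": 0},{"translation": [0,0,0],"turn": [0,0,0],"claw": 0}])

```text
time: 5.88
eef_pos: [0.5578, -0.1788, 0.1926]
tcp_rot: [-0.002, 0.142, 0.99, 0.001]
contact_force: [-0.7, -0.1, 0.0]
grip_width: 0.0007
grasp_force: 0.0
```

Call:
servo_tool(increments=[{"translation": [-1.0,-0.6,0],"turn": [0,0,0],"claw": 0},{"translation": [-1.0,-0.6,0],"turn": [0,0,0],"claw": 0},{"translation": [-1.0,-0.6,0],"turn": [0,0,0],"claw": 0},{"translation": [-0.7,-0.5,0],"turn": [0,0,0],"claw": 0},{"translation": [-0.7,-0.6,0],"turn": [0,0,0],"claw": 0}])

```text
time: 6.3
eef_pos: [0.5143, -0.2089, 0.1956]
tcp_rot: [0.001, 0.142, 0.99, -0.0]
contact_force: [0.5, 0.5, 0.2]
grip_width: 0.0006
grasp_force: 0.2
```

Call:
servo_tool(increments=[{"translation": [-0.5,-0.5,0],"turn": [0,0,0],"claw": 0},{"translation": [-0.4,-0.7,0],"turn": [0,0,0],"claw": 0},{"translation": [-0.4,-0.7,0],"turn": [0,0,0],"claw": 0},{"translation": [-0.4,-0.7,0],"turn": [0,0,0],"claw": 0},{"translation": [0,0,0],"turn": [0,0,0],"claw": 0}])

```text
time: 6.72
eef_pos: [0.4978, -0.2354, 0.1946]
tcp_rot: [-0.0, 0.142, 0.99, -0.0]
contact_force: [-0.3, -0.5, 0.0]
grip_width: 0.0008
grasp_force: 0.0
```

```bash
python3 - <<'E'
from h import *
p,d,W=snap("side"); save(cv2.resize(p[60:310,150:470],None,fx=2.4,fy=2.4),"open.png")
O=np.array([.583,-.174]);ex=np.array([.960,-.281]);ey=np.array([.281,.960])
o=get_obs();q=o["eef_pos"][:2]-O;print(q@ex-.063,q@ey,o["contact_force"],o["eef_pos"])
E
```

```text
-0.12740810870303146 -0.08232059074386622 [ 0.60628248 -0.27414239  0.31292028] [ 0.49808377 -0.23489493  0.19459166]
```

View pics/open.png

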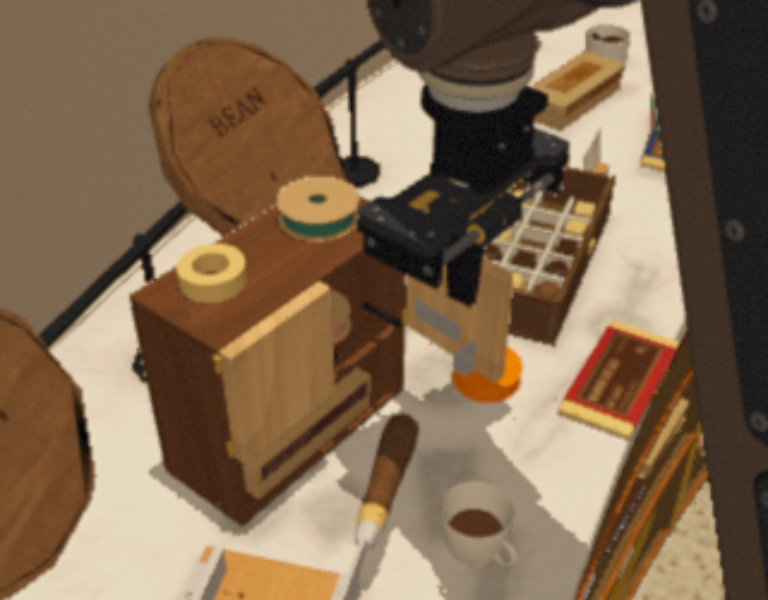

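The right door is now wide open, roughly square (picture 405–510, 260–380), and everything else is undisturbed. I'll draw the finger away to the left and lift clear.

Call:
servo_tool(increments=[{"translation": [0.4,1.4,0],"turn": [0,0,0],"claw": 0},{"translation": [0.4,1.4,0],"turn": [0,0,0],"claw": 0},{"translation": [0,0,3],"turn": [0,0,0],"claw": 0},{"translation": [0,0,3],"turn": [0,0,0],"claw": 0},{"translation": [0,0,3],"turn": [0,0,0],"claw": 0}])

```text
time: 7.18
eef_pos: [0.5064, -0.2055, 0.2855]
tcp_rot: [-0.001, 0.141, 0.99, 0.0]
contact_force: [0.6, 0.0, 0.5]
grip_width: 0.0004
grasp_force: 0.0
```

Call:
servo_tool(increments=[{"translation": [-0.4,3.5,1],"turn": [0,0,0],"claw": 0},{"translation": [-0.4,3.5,1],"turn": [0,0,0],"claw": 0},{"translation": [0,3.5,0],"turn": [0,0,0],"claw": 0},{"translation": [0,3.5,0],"turn": [0,0,0],"claw": 0},{"translation": [0,0,0],"turn": [0,0,0],"claw": 0}])

```text
time: 7.6
eef_pos: [0.4979, -0.0615, 0.3051]
tcp_rot: [0.0, 0.14, 0.99, 0.001]
contact_force: [-0.0, 0.4, -0.1]
grip_width: 0.0006
grasp_force: 0.0
```

Call:
servo_tool(increments=[{"claw": 0,"translation": [0,0,0],"turn": [0,0,0]},{"claw": 0,"translation": [0,0,0],"turn": [0,0,0]},{"claw": 0,"translation": [0,0,0],"turn": [0,0,0]}])

```text
time: 7.85
eef_pos: [0.4985, -0.0669, 0.3045]
tcp_rot: [-0.0, 0.142, 0.99, -0.0]
contact_force: [-0.3, -0.2, -0.3]
grip_width: 0.0005
grasp_force: 0.0
```

```bash
python3 - <<'E'
from h import *
O=np.array([.583,-.174]);ex=np.array([.960,-.281]);ey=np.array([.281,.960])
p,d,W=snap("top"); save(cv2.resize(p[90:290,210:470],None,fx=3,fy=3),"end.png")
q=W[...,:2]-O; X=q@ex-.063;Y=q@ey;Z=W[...,2]
m=(Z>.195)&(Z<.212)&(X<-.075)&(X>-.19)&(Y<-.0)&(Y>-.15)
print(m.sum(),np.polyfit(X[m],Y[m],1),X[m].min())
E
```

```text
231 [-0.09363448 -0.11353409] -0.16048658345417574
```

View pics/end.png

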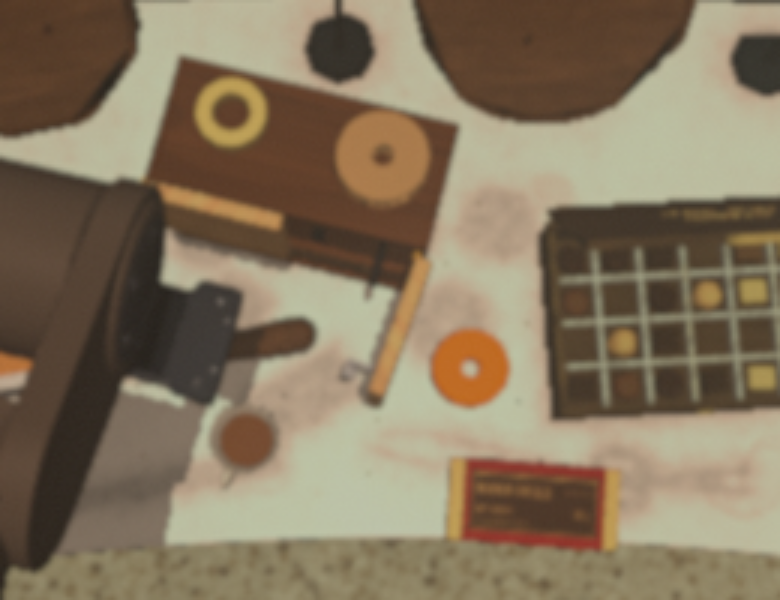

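The right door stands at about 1.48 rad (picture (420,255) to (375,395)). The left door is shut, all the loose items are in place and the arm is clear, so I'm handing in.

```bash
python3 -c "
from rig import finish_job
print(finish_job())"
```

```text
the job is handed in; nothing more can be done
None
```

The job is handed in: the right door, under the ribbon spool, sprang ajar to about 0.65 rad and was then pushed open to about 1.48 rad; the last picture shows the left door shut and the spool, tape roll, cup and tablet apparently where they were, but the judge returned no verdict.

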